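# Sort sprung jar tampers by feel at a bead stall

### The job

The three spring-loaded jar tampers in the rack look the same but have different springs: press them foot down on the steel test plate to feel which is which. Then stand the softest upright in the tray of the smallest bead bin, the middle one in the tray of the medium bin and the firmest in the tray of the largest bin, and leave the jars and the scoop where they are.

Things in the scene. Friction and masses are not known exactly. Their poses are not given: they have to be found in the camera images.
- tamper_1: one of three look-alike jar tampers, about 150 g, round about z, hanging upright in a rack hole. Origin: centre of the foot's underside when the foot is out; z up. Steel foot disc 36 mm across, z 0 to 8 mm; thin rod; aluminium barrel 36 mm across, z 22 to 58; flange 52 mm across, z 58 to 64; black handle 26 mm across, z 64 to 110. Name numbers mean nothing
- handle_1 (a point): centre of the top face of tamper_1's handle, 110 mm above its origin (real handles differ by a hundredth of a millimetre, far too little to see or measure)
- foot_1 (a joint): how far the sprung foot of tamper_1 is pushed in, m: 0 fully out, 0.012 fully in. Every foot starts to move at 2.5 N; beyond that one tamper is soft (0.25 N per mm, 5.5 N fully in), one medium (0.7 N per mm, 10.9 N) and one firm (1.5 N per mm, 20.5 N). Looks and place do not tell which is which
- tamper_2: one of three look-alike jar tampers, about 150 g, round about z, hanging upright in a rack hole. Origin: centre of the foot's underside when the foot is out; z up. Steel foot disc 36 mm across, z 0 to 8 mm; thin rod; aluminium barrel 36 mm across, z 22 to 58; flange 52 mm across, z 58 to 64; black handle 26 mm across, z 64 to 110. Name numbers mean nothing
- handle_2 (a point): centre of the top face of tamper_2's handle, 110 mm above its origin (real handles differ by a hundredth of a millimetre, far too little to see or measure)
- foot_2 (a joint): how far the sprung foot of tamper_2 is pushed in, m: 0 fully out, 0.012 fully in. Every foot starts to move at 2.5 N; beyond that one tamper is soft (0.25 N per mm, 5.5 N fully in), one medium (0.7 N per mm, 10.9 N) and one firm (1.5 N per mm, 20.5 N). Looks and place do not tell which is which
- tamper_3: one of three look-alike jar tampers, about 150 g, round about z, hanging upright in a rack hole. Origin: centre of the foot's underside when the foot is out; z up. Steel foot disc 36 mm across, z 0 to 8 mm; thin rod; aluminium barrel 36 mm across, z 22 to 58; flange 52 mm across, z 58 to 64; black handle 26 mm across, z 64 to 110. Name numbers mean nothing
- handle_3 (a point): centre of the top face of tamper_3's handle, 110 mm above its origin (real handles differ by a hundredth of a millimetre, far too little to see or measure)
- foot_3 (a joint): how far the sprung foot of tamper_3 is pushed in, m: 0 fully out, 0.012 fully in. Every foot starts to move at 2.5 N; beyond that one tamper is soft (0.25 N per mm, 5.5 N fully in), one medium (0.7 N per mm, 10.9 N) and one firm (1.5 N per mm, 20.5 N). Looks and place do not tell which is which
- tray_small (a point): centre of the floor (4 mm above the table) of the square aluminium tray at the near side of the small bead bin: 76 mm inside, walls 4 mm thick, rim 14 mm above the table. The clear bin of beads is 85 mm square, 50 mm high, its near wall 46 mm beyond the tray's centre. The bins differ only in size and stand in a row in any order
- tray_medium (a point): centre of the floor (4 mm above the table) of the square aluminium tray at the near side of the medium bead bin: 76 mm inside, walls 4 mm thick, rim 14 mm above the table. The clear bin of beads is 120 mm square, 60 mm high, its near wall 46 mm beyond the tray's centre. The bins differ only in size and stand in a row in any order
- tray_large (a point): centre of the floor (4 mm above the table) of the square aluminium tray at the near side of the large bead bin: 76 mm inside, walls 4 mm thick, rim 14 mm above the table. The clear bin of beads is 155 mm square, 70 mm high, its near wall 46 mm beyond the tray's centre. The bins differ only in size and stand in a row in any order
- rack: fixed wooden rack, 80 x 260 mm, board top 70 mm above the table, board 12 mm thick, three 43 mm holes in a row 80 mm apart along its y axis; each tamper hangs in a hole by its flange, foot 12 mm above the table; lift it straight up to take it out. Origin on the table under the middle hole
- test_plate: fixed bare steel test plate, 110 mm square on a 120 mm rubber mat; its top is 10 mm above the origin (centre of the underside, on the table)
- jar_a: bystander: filled lidded jar, 50 mm across, 65 mm high; origin at the centre of its underside
- jar_b: bystander: filled lidded jar, 50 mm across, 65 mm high; origin at the centre of its underside
- scoop: bystander: white plastic bead scoop like a spoon, 160 mm long, lying along its x axis on the table; origin under its middle
Mind the look-alikes: they are no part of the job. What is shaped like the tamper_2 but purple or yellow is not meant.

How it is judged:
By the outcome, as a careful person would: the job done as asked, in the order asked, and still so for the second after the job is handed in, with the robot touching nothing.
It also fails if it takes over 72 s, if anything falls off the work surface, if the arm or the gripper's body presses on something with over 40 N, if the wrist force passes 120 N, or if a joint passes its speed limit or range.

### The arm

A 7-joint arm with a two-finger parallel gripper is mounted at the origin on the work surface. World frame = base frame: x ahead of the robot, y to its left, z up, the work surface at z = 0. Lengths are in m, angles in rad, forces in N, time in s.
With the tool pointing down it reaches from about 0.4 to 0.875 m from the base axis. Payload 19.3 kg.
Tool frame: the origin (TCP) lies midway between the tips of the shut fingers; the grasp point (between the pads) lies 19 mm behind it; z points along the fingers, y is the direction in which the jaws open and shut (so a half turn about z gives the same grasp; the last joint's range is limited). The gripper opens to 85 mm and grips with 20 to 120 N. Pads are 22 mm wide; open, the fingers measure 114 mm over their backs; the gripper's body (76 mm by 85 mm) begins 54 mm behind the grasp point. The pads swing forward as they close: fully open they stand 13 mm farther back than shut.
Start: joints at [1.121, 0.521, -0.036, 1.599, 0.021, 1.021, -0.113], TCP at [0.232, -0.58, 0.231] pointing down, gripper open.
Joint ranges: [-2.91, 2.91], [-0.3, 2.13], [-1.5, 1.42], [0.17, 2.43], [-1.26, 4.41], [0.16, 1.93], [-2.52, 2.52]. Speed limits (rad/s): [1.89, 1.89, 2.39, 2.39, 3.01, 3.01, 3.01].

### API

Orientations are given as [roll, pitch, yaw] about the fixed x, y, z axes, in that order (R = Rz(yaw) Ry(pitch) Rx(roll)).
In Python, from workcell import bot gives the robot as it stands.
- The arm moves only by the tool servo_tool, never from a script. Its argument "plan" is a list of rows, each a list of 5 numbers: the shift along the world's x, y, z in mm, then the turn about the world's z in rad, then the gripper's target within -1 to 1 (shut at 1, half-way at 0, fully open at -1). In form: [[tx, ty, tz, yaw, jaw], ...]. A call has exactly 10 rows; each row is the pose to reach, as a shift and turn from the pose commanded when the call began; what a row does not reach only later rows make up. A row lasts 1/12 s, in which the tool goes at most 41.7 mm and 7.16 degrees, less where a joint would pass 70% of its speed; a pose out of reach is approached as far as the arm can. A call with a gripper value outside its range is refused whole. The fingers move at their own pace and stop on an object; "squeeze" is the grip in N (left out, the last holds). Time passes only in rows, so rows that repeat a pose let the fingers close, or fill a call up. It gives the time, the measured TCP pose, the force and the opening at its end, in the units of the state.
- bot.observe(): the state, without advancing time (a new reading comes with each control period).
- bot.grab_frame(name): name is "scene" or "side" or "wrist"; returns the picture (384x512x3 uint8, blue, green, red); there is no depth.
- bot.calibration(name): a dict with "fx", "fy", "cx", "cy" (pixels), "T" (4x4, takes a point from camera to world coordinates). Camera axes: x right, y down, z forward; pixel columns grow to the right and rows downward; lengths in m; the calibration is good to about 2 mm. The wrist camera is an equidistant fisheye: a pixel r from the principal point sees the ray r / f radians off the axis. A picture is of the moment at which its call begins: read the wrist's pose just before it. calibration takes no time and is no camera call; for the wrist camera it gives the pose at the moment of the call.
- bot.job_done(): hands the job in, once; it reports no verdict.
The state is a dict: "clock": time; "qpos": joint angles; "qd": joint speeds; "joint_efforts": joint torques, N m; "position": TCP position; "tool_rot": TCP orientation; "force": force on the tool from outside, world axes, zero at the start; "moment": the same for the moment, N m; "grip_width": finger opening in m.
Only numpy, scipy, OpenCV 4.12 (cv2) and the standard library are available. Lean on these libraries where they do the work, as an engineer would, in place of code of your own. Each camera call takes 0.05 s, during which the arm holds its last target.

## Working session

There is one attempt and no reset: what is moved stays moved. The work goes in short steps, Python scripts to look and compute and a tool call to move; the robot and the scene stay as the last step left them, time stands still between calls to the robot, and variables do not carry over. Pictures are saved under pics/ and viewed, and the job is handed in when it is done.

Besides the shell and the picture viewer there is one more tool, called after ">>>" in YAML: its name, and indented under it one key for each argument. servo_tool: Moves the arm, as the interface text tells. Its arguments: {"type":"object","properties":{"plan":{"type":"array","items":{"type":"array","items":{"type":"number"}}},"squeeze":{"type":"number"}},"required":["plan"]}

```bash
mkdir -p pics; python3 - <<'E'
from workcell import bot
import cv2
s=bot.observe(); print(s)
for n in ("scene","side","wrist"):
    c=bot.calibration(n); print(n,c)
    cv2.imwrite(f"pics/{n}0.png",bot.grab_frame(n))
E
```

```text
{'clock': 0.0, 'qpos': array([ 1.1207687 ,  0.52201652, -0.0363206 ,  1.59996641,  0.02121038,
        1.0211053 , -0.11280607]), 'qd': array([-1.73090445e-03,  2.16529942e-04, -2.29514986e-04, -9.56607630e-05,
       -1.70798314e-03, -1.96466478e-03,  9.53672440e-04]), 'joint_efforts': array([-8.72481523e-04, -9.27105474e+01,  1.97957575e+00, -3.69917858e+01,
        1.78499072e-02,  8.30627483e-03,  4.93148161e-05]), 'position': array([ 0.23156739, -0.58017429,  0.23073914]), 'tool_rot': array([-3.14048606e+00,  9.07360304e-05,  3.79810412e-01]), 'force': array([-0.33879983,  0.15471353,  0.69555562]), 'moment': array([-0.00592978, -0.00569533,  0.00858134]), 'grip_width': 0.08565174370216365}
scene {'fx': 436.7851635322839, 'fy': 436.7851635322839, 'cx': 259.5775309615395, 'cy': 189.8940648485268, 'T': array([[ 0.85190559,  0.39272197, -0.34644814,  0.95387195],
       [ 0.5236505 , -0.64745487,  0.55370781, -0.71129824],
       [-0.00685631, -0.65312452, -0.75721949,  1.09250651],
       [ 0.        ,  0.        ,  0.        ,  1.        ]])}
side {'fx': 447.1964332350067, 'fy': 447.1964332350067, 'cx': 254.4302155259404, 'cy': 190.44423624403925, 'T': array([[-0.8389846 , -0.42357381,  0.34159928,  0.067902  ],
       [-0.54405877,  0.66477031, -0.51193797,  0.67584537],
       [-0.01024154, -0.61535815, -0.7881811 ,  1.10458482],
       [ 0.        ,  0.        ,  0.        ,  1.        ]])}
wrist {'fx': 297.3186396354542, 'fy': 297.3186396354542, 'cx': 254.87989493749902, 'cy': 191.5573030754166, 'T': array([[ 0.37021201, -0.87717457, -0.30579051,  0.31046097],
       [-0.92894599, -0.35013028, -0.12028357, -0.54846917],
       [-0.00155683,  0.32859329, -0.94447023,  0.37315114],
       [ 0.        ,  0.        ,  0.        ,  1.        ]])}
```

View pics/scene0.png

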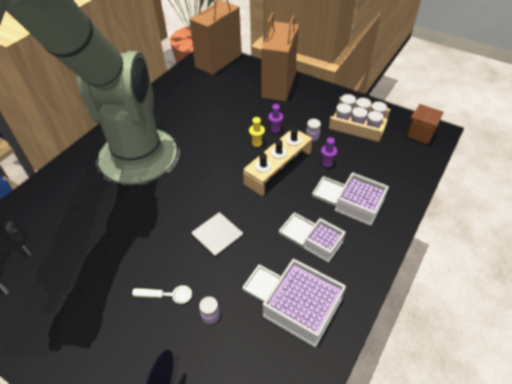

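View pics/side0.png

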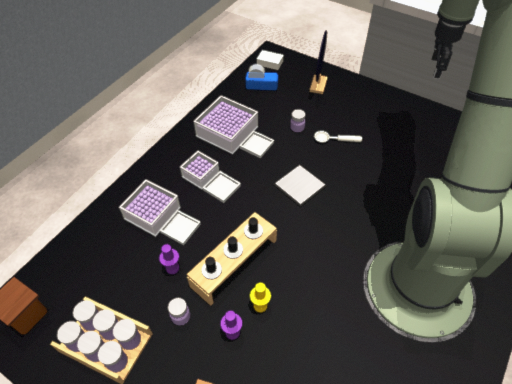

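View pics/wrist0.png

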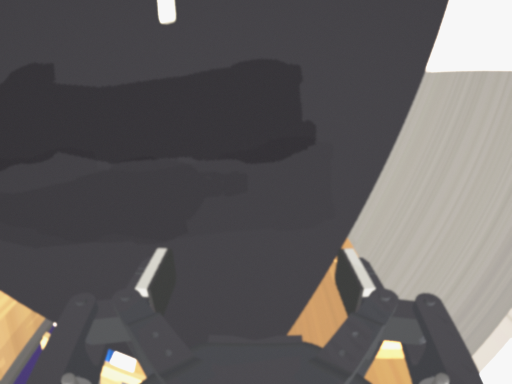

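The scene view shows the rack with three black handles near (263,160), (278,147) and (294,135). The plate is at (217,233). The trays are at (328,190), (297,228) and (263,282), for the medium, small and large bins respectively. I'll zoom in for accurate pixels.

```bash
python3 - <<'E'
import cv2
a=cv2.imread("pics/scene0.png"); b=cv2.imread("pics/side0.png")
def crop(im,x,y,w,h,k,n):
    c=cv2.resize(im[y:y+h,x:x+w],None,fx=k,fy=k,interpolation=cv2.INTER_CUBIC)
    for i in range(0,w,10):
        cv2.putText(c,str(x+i),(i*k,8),0,.3,(0,255,0)) if i%20==0 else 0; cv2.line(c,(i*k,0),(i*k,4),(0,255,0))
    for i in range(0,h,10):
        cv2.putText(c,str(y+i),(0,i*k+4),0,.3,(0,255,255)); 
    cv2.imwrite(n,c)
crop(a,235,115,90,80,8,"pics/s_rack.png")
crop(a,185,170,210,130,3,"pics/s_trays.png")
crop(b,180,205,110,100,7,"pics/d_rack.png")
crop(b,150,125,180,120,4,"pics/d_trays.png")
E
```

```text
(no output)
```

View pics/s_rack.png

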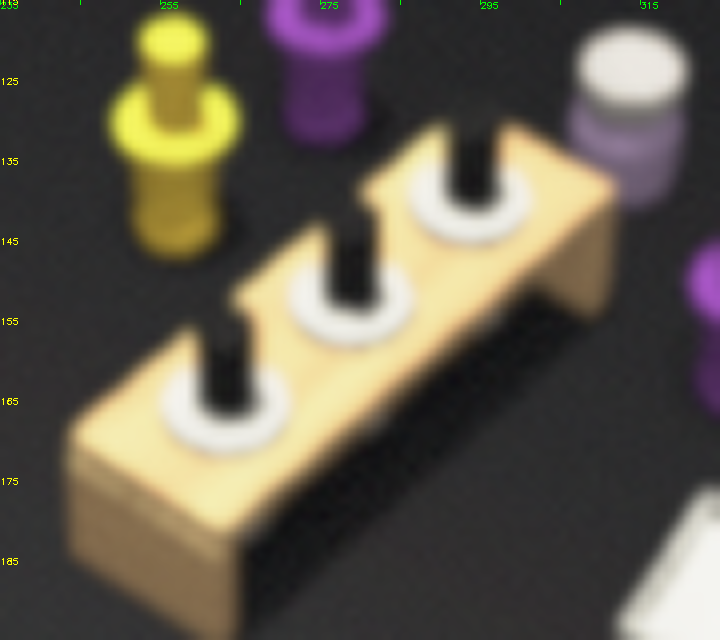

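View pics/s_trays.png

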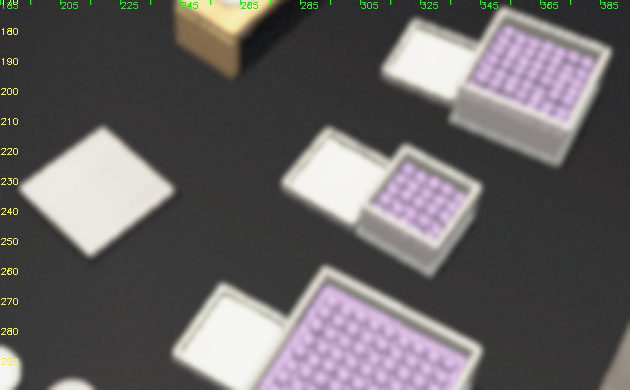

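View pics/d_rack.png

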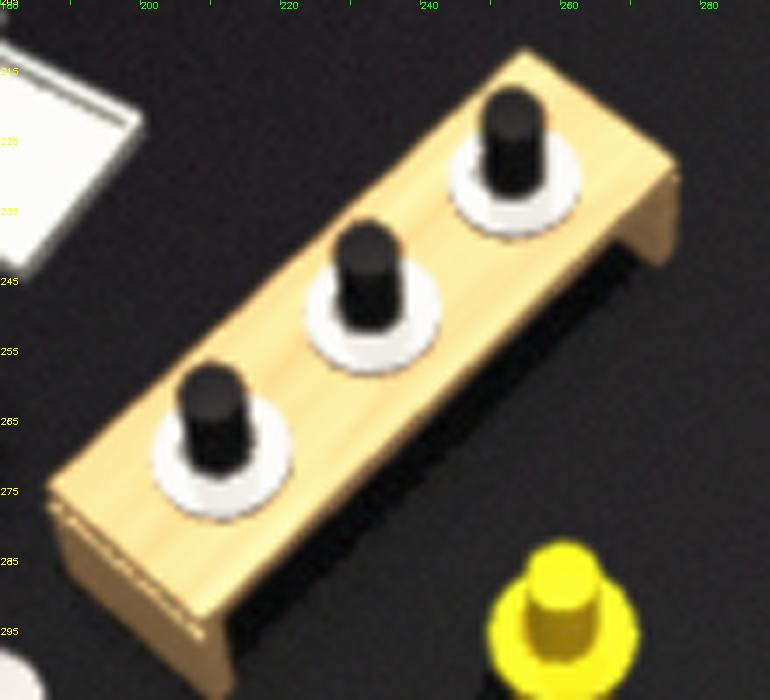

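View pics/d_trays.png

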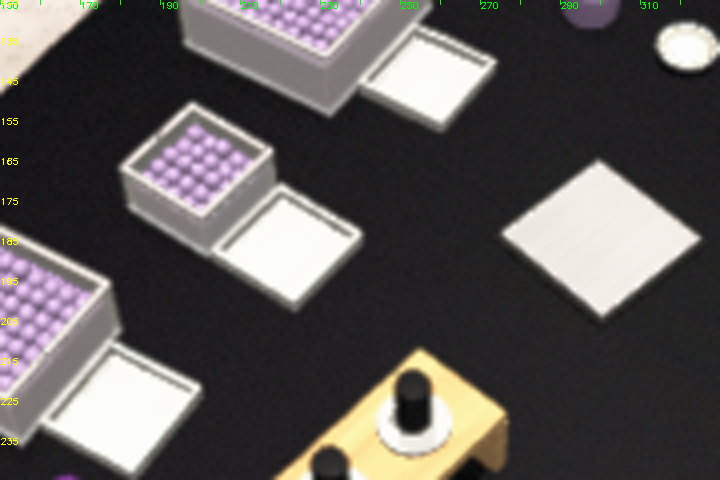

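```bash
cat > h.py <<'E'
import numpy as np
from workcell import bot
def ray(n,u,v,z):
    c=bot.calibration(n); T=c["T"]
    d=T[:3,:3]@np.array([(u-c["cx"])/c["fx"],(v-c["cy"])/c["fy"],1]); o=T[:3,3]
    return (o+d*(z-o[2])/d[2])[:2]
def proj(n,p):
    c=bot.calibration(n); T=c["T"]; q=T[:3,:3].T@(np.array(p)-T[:3,3])
    return np.array([c["fx"]*q[0]/q[2]+c["cx"],c["fy"]*q[1]/q[2]+c["cy"]])
E
python3 - <<'E'
from h import *
np.set_printoptions(precision=4,suppress=True)
def S(pts,x0,y0,k,n,z): return np.array([ray(n,x0+p[0]/k-.5+.5/k,y0+p[1]/k-.5+.5/k,z) for p in pts])
print("side handles top\n",S([(513,115),(367,248),(213,392)],180,205,7,"side",.122))
print("side flange\n",S([(514.5,176),(373,308),(221,455)],180,205,7,"side",.073))
print("scene flange\n",S([(470,192),(350,298),(226,402)],235,115,8,"scene",.073))
print("rack top side",S([(523,47),(679,163),(203,615),(47,485)],180,205,7,"side",.070))
for nm,q in dict(plate=[(600,160),(700,238),(600,318),(502,235)],).items():
    a=S(q,150,125,4,"side",.01); print(nm,a,a.mean(0))
a=S([(102,127),(174,189),(90,255),(20,188)],185,170,3,"scene",.01); print("plate scene",a,a.mean(0))
for nm,q in dict(small=[(280,185),(362,236),(295,304),(213,248)],med=[(113,340),(201,388),(135,470),(43,422)],large=[(415,25),(497,63),(442,126),(360,87)]).items():
    a=S(q,150,125,4,"side",.014); print(nm,a,a.mean(0))
for nm,q in dict(small=[(327,127),(283,180),(395,163)],med=[(414,18),(383,68),(480,47)],large=[(222,283),(173,348),(287,317)]).items():
    a=S(q,185,170,3,"scene",.014); print(nm,a,'c',(a[1]+a[2])/2)
E
```

```text
side handles top
 [[0.4414 0.126 ]
 [0.4545 0.204 ]
 [0.4666 0.2826]]
side flange
 [[0.4439 0.1223]
 [0.4567 0.2011]
 [0.4684 0.2825]]
scene flange
 [[0.4646 0.2921]
 [0.4531 0.2093]
 [0.4401 0.1312]]
rack top side [[0.4759 0.0669]
 [0.3938 0.0808]
 [0.4372 0.3361]
 [0.516  0.3257]]
plate [[ 0.4764 -0.2032]
 [ 0.3704 -0.1744]
 [ 0.3982 -0.0646]
 [ 0.5028 -0.0937]] [ 0.437 -0.134]
plate scene [[ 0.3968 -0.0644]
 [ 0.5042 -0.0915]
 [ 0.4772 -0.199 ]
 [ 0.3709 -0.1711]] [ 0.4373 -0.1315]
small [[ 0.678  -0.0393]
 [ 0.5931 -0.0312]
 [ 0.5989  0.0512]
 [ 0.6844  0.0412]] [0.6386 0.0055]
med [[0.6946 0.1522]
 [0.6125 0.1512]
 [0.6095 0.2325]
 [0.6912 0.2367]] [0.652  0.1931]
large [[ 0.6856 -0.2495]
 [ 0.6021 -0.2485]
 [ 0.6027 -0.1628]
 [ 0.6845 -0.1631]] [ 0.6437 -0.206 ]
small [[ 0.5992  0.0549]
 [ 0.5937 -0.0274]
 [ 0.6805  0.0501]] c [0.6371 0.0113]
med [[0.6082 0.2406]
 [0.6121 0.1571]
 [0.689  0.2392]] c [0.6506 0.1982]
large [[ 0.604  -0.1612]
 [ 0.6017 -0.2427]
 [ 0.6747 -0.1607]] c [ 0.6382 -0.2017]
```

>>> servo_tool:
  plan:
    - [19, 33, -3, 0.05, -0.2]
    - [38, 66, -6, 0.1, -0.2]
    - [57, 99, -9, 0.15, -0.2]
    - [76, 132, -12, 0.2, -0.2]
    - [94, 165, -15, 0.25, -0.2]
    - [113, 198, -18, 0.3, -0.2]
    - [132, 231, -21, 0.35, -0.2]
    - [150, 264, -24, 0.4, -0.2]
    - [169, 297, -27, 0.45, -0.2]
    - [188, 330, -30, 0.5, -0.2]
  squeeze: 80

```text
clock: 0.98
position: [0.4202, -0.2488, 0.2013]
tool_rot: [3.141, 0.0, 0.882]
force: [1.0, -0.8, -0.3]
grip_width: 0.0511
```

>>> servo_tool:
  plan:
    - [2, 38, 0, 0.05, -0.2]
    - [4, 76, 0, 0.1, -0.2]
    - [6, 114, 0, 0.16, -0.2]
    - [8, 152, 0, 0.21, -0.2]
    - [11, 190, 0, 0.27, -0.2]
    - [13, 228, 0, 0.32, -0.2]
    - [15, 266, -5, 0.37, -0.2]
    - [17, 304, -10, 0.43, -0.2]
    - [19, 342, -15, 0.48, -0.2]
    - [21, 376, -20, 0.53, -0.2]

```text
clock: 1.82
position: [0.4404, 0.1279, 0.1812]
tool_rot: [3.141, -0.0, 1.413]
force: [1.4, 0.7, -0.2]
grip_width: 0.0512
```

```bash
python3 - <<'E'
from workcell import bot
import cv2
s=bot.observe(); print(s["clock"],s["position"],s["tool_rot"],s["force"],s["grip_width"],s["qpos"])
print(bot.calibration("wrist")["T"])
im=bot.grab_frame("wrist")
cv2.imwrite("pics/w1.png",im)
E
```

```text
1.8167 [0.44035946 0.12785856 0.18116764] [ 3.14137203e+00 -3.66099432e-04  1.41275883e+00] [ 1.37175035  0.6818202  -0.17591221] 0.05124328823652567 [ 0.00679174  0.36784298 -0.51943061  2.05459144  0.25629527  0.78034981
 -0.8254311 ]
[[ 9.87457492e-01 -1.49026618e-01 -5.21418226e-02  4.53815314e-01]
 [-1.57884417e-01 -9.33016145e-01 -3.23347156e-01  2.11922658e-01]
 [-4.61829392e-04  3.27523953e-01 -9.44842763e-01  3.23565041e-01]
 [ 0.00000000e+00  0.00000000e+00  0.00000000e+00  1.00000000e+00]]
```

View pics/w1.png

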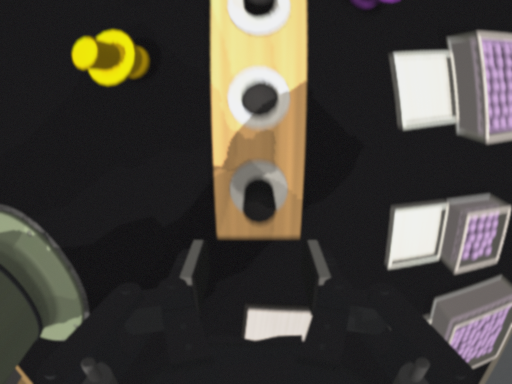

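The wrist view shows the flanges near (258,188), (258,97) and (259,5). The nearest handle top is at about (259,205), centred between the jaws in x.

```bash
cat >> h.py <<'E'
def wray(T,u,v,z,c=dict(fx=297.3186,cx=254.8799,cy=191.5573)):
    dx,dy=u-c["cx"],v-c["cy"]; r=np.hypot(dx,dy); th=r/c["fx"]
    d=np.array([dx/r*np.sin(th),dy/r*np.sin(th),np.cos(th)]); d=T[:3,:3]@d; o=T[:3,3]
    return (o+d*(z-o[2])/d[2])[:2]
E
python3 - <<'E'
from h import *
import cv2
T=bot.calibration("wrist")["T"]
im=cv2.imread("pics/w1.png")
cv2.imwrite("pics/w1c.png",cv2.resize(im[0:250,190:330],None,fx=3,fy=3,interpolation=cv2.INTER_CUBIC)[150:])
for p in [(258.5,187.5),(258,97)]: print("fl",wray(T,*p,.076))
for p in [(259.5,205),(260,98),(262,5)]: print("hd",wray(T,*p,.122))
# trays outer rim corners (approx)
for nm,P in dict(med=[(390,51),(403,130)],small=[(389,207),(386,270),(445,203),(440,261)]).items():
    for p in P: print(nm,wray(T,*p,.014))
E
```

```text
fl [0.44381115 0.13713596]
fl [0.45479752 0.21439786]
hd [0.44428994 0.13876122]
hd [0.45567008 0.2141629 ]
hd [0.46659847 0.27808382]
med [0.60568254 0.25042545]
med [0.61355034 0.1608167 ]
small [0.59382356 0.06943873]
small [ 0.59428923 -0.02320475]
small [0.6788699  0.06068404]
small [ 0.68336582 -0.0303685 ]
```

View pics/w1c.png

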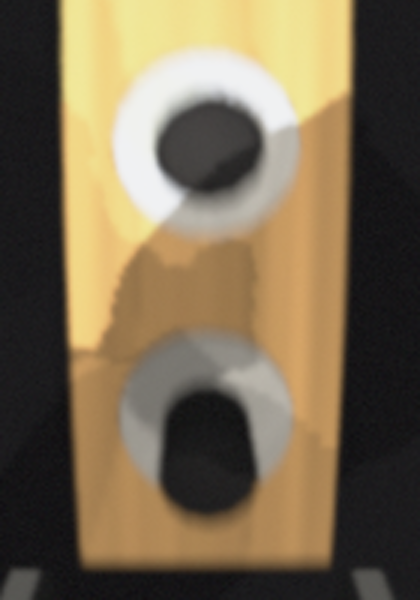

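```bash
python3 - <<'E'
from h import *
s=bot.observe(); print(s["clock"],s["position"])
T=bot.calibration("wrist")["T"]; print(T[:3,3])
im=None
# expected pixel of finger tips: check of camera: TCP in camera
q=T[:3,:3].T@(s["position"]-T[:3,3]); th=np.arctan2(np.hypot(q[0],q[1]),q[2]); print(q,254.88+297.3*th*q[0]/np.hypot(*q[:2]),191.56+297.3*th*q[1]/np.hypot(*q[:2]))
# triangulate handle tops scene/side: proj of candidates
for y in (.124,.128,.132,.136):
    p=(.442+(y-.126)*.158,y); print(y,proj("side",(*p,.122)),proj("scene",(*p,.073)),proj("side",(*p,.073)))
E
```

```text
1.8667 [0.44027882 0.13405122 0.18072598]
[0.45293551 0.21778275 0.32339235]
[4.70013097e-05 3.38092302e-02 1.62424715e-01] 254.96481938871014 252.5727304464698
0.124 [253.18530596 220.44241251] [262.07045838 166.35237219] [253.40806839 230.51832186]
0.128 [252.16012155 221.39299919] [262.88030849 165.662247  ] [252.41563356 231.45396319]
0.132 [251.13175675 222.34653484] [263.68787551 164.97406738] [251.42021744 232.39241521]
0.136 [250.10019675 223.3030332 ] [264.49316907 164.28782511] [250.42180657 233.33369059]
```

>>> servo_tool:
  plan:
    - [2, 3, 0, 0, -0.2]
    - [2, 3, -15, 0, -0.2]
    - [2, 3, -35, 0, -0.2]
    - [2, 3, -55, 0, -0.2]
    - [2, 3, -75, 0, -0.2]
    - [2, 3, -88, 0, -0.2]
    - [2, 3, -94, 0, -0.2]
    - [2, 3, -95, 0, -0.2]
    - [2, 3, -95, 0, 0.2]
    - [2, 3, -95, 0, 0.6]

```text
clock: 2.7
position: [0.4431, 0.1284, 0.087]
tool_rot: [3.141, -0.0, 1.409]
force: [-0.2, -0.6, 0.2]
grip_width: 0.028
```

>>> servo_tool:
  plan:
    - [0, 0, 0, 0, 1]
    - [0, 0, 0, 0, 1]
    - [0, 0, 0, 0, 1]
    - [0, 0, 10, 0, 1]
    - [0, 0, 25, 0, 1]
    - [0, 0, 40, 0, 1]
    - [0, 0, 55, 0, 1]
    - [0, 0, 68, 0, 1]
    - [0, 0, 74, 0, 1]
    - [0, 0, 75, 0, 1]

```text
clock: 3.53
position: [0.4433, 0.1286, 0.1629]
tool_rot: [3.139, -0.001, 1.409]
force: [0.2, 0.2, -2.5]
grip_width: 0.0241
```

>>> servo_tool:
  plan:
    - [0, -25, 0, 0, 1]
    - [-1, -65, 0, 0, 1]
    - [-2, -105, 0, 0, 1]
    - [-3, -145, 0, 0, 1]
    - [-4, -185, 0, 0, 1]
    - [-5, -220, -10, 0, 1]
    - [-6, -246, -30, 0, 1]
    - [-6, -259, -50, 0, 1]
    - [-6, -262, -65, 0, 1]
    - [-6, -262, -70, 0, 1]

```text
clock: 4.37
position: [0.4353, -0.1344, 0.0891]
tool_rot: [-3.138, -0.0, 1.408]
force: [-0.6, 0.7, -2.1]
grip_width: 0.024
```

>>> servo_tool:
  plan:
    - [0, 0, 0, 0, 1]
    - [0, 0, 0, 0, 1]
    - [0, 0, 0, 0, 1]
    - [0, 0, 0, 0, 1]
    - [0, 0, 0, 0, 1]
    - [0, 0, 0, 0, 1]
    - [0, 0, 0, 0, 1]
    - [0, 0, 0, 0, 1]
    - [0, 0, 0, 0, 1]
    - [0, 0, 0, 0, 1]

```text
clock: 5.2
position: [0.4367, -0.1335, 0.0913]
tool_rot: [-3.142, 0.0, 1.41]
force: [-0.3, 0.6, -1.4]
grip_width: 0.0242
```

>>> servo_tool:
  plan:
    - [0, 0, -3, 0, 1]
    - [0, 0, -6, 0, 1]
    - [0, 0, -9, 0, 1]
    - [0, 0, -12, 0, 1]
    - [0, 0, -14, 0, 1]
    - [0, 0, -14, 0, 1]
    - [0, 0, -14, 0, 1]
    - [0, 0, -14, 0, 1]
    - [0, 0, -14, 0, 1]
    - [0, 0, -14, 0, 1]

```text
clock: 6.03
position: [0.4367, -0.1335, 0.0774]
tool_rot: [3.141, 0.0, 1.41]
force: [0.8, -0.7, 3.4]
grip_width: 0.0242
```

```bash
python3 - <<'E'
from workcell import bot
import cv2
for i in range(2):
    s=bot.observe(); print(s["clock"],s["position"],s["force"],s["grip_width"])
    im=bot.grab_frame("side")
cv2.imwrite("pics/p1.png",cv2.resize(im[100:260,220:400],None,fx=4,fy=4,interpolation=cv2.INTER_CUBIC)[:600])
E
```

```text
6.0333 [ 0.43672987 -0.13348885  0.07739562] [ 0.77187992 -0.65883818  3.36928381] 0.02422589978097336
6.0833 [ 0.43673853 -0.13350385  0.0774078 ] [-0.01672455 -1.83752049  2.685322  ] 0.02428445535597301
```

View pics/p1.png

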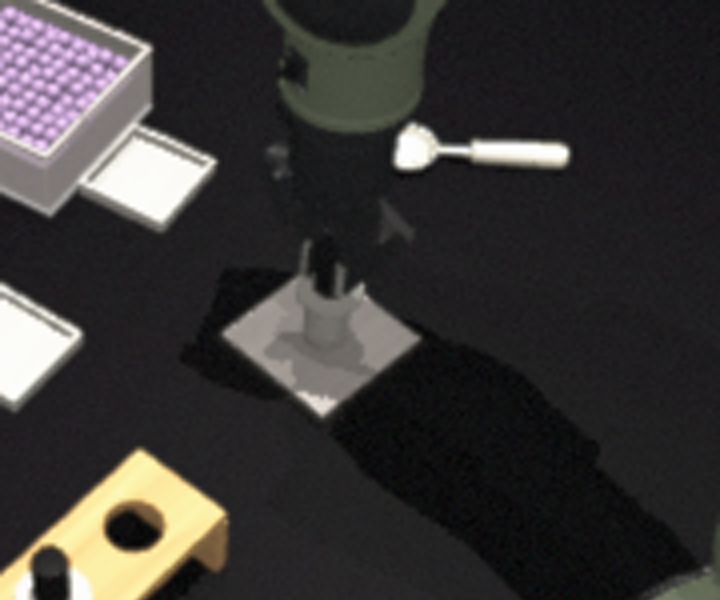

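>>> servo_tool:
  plan:
    - [0, 0, -2, 0, 1]
    - [0, 0, -4, 0, 1]
    - [0, 0, -4, 0, 1]
    - [0, 0, -4, 0, 1]
    - [0, 0, -4, 0, 1]
    - [0, 0, -4, 0, 1]
    - [0, 0, -4, 0, 1]
    - [0, 0, -4, 0, 1]
    - [0, 0, -4, 0, 1]
    - [0, 0, -4, 0, 1]

```text
clock: 6.97
position: [0.4368, -0.1335, 0.0732]
tool_rot: [3.141, 0.0, 1.41]
force: [0.2, -0.3, 6.9]
grip_width: 0.0243
```

```bash
python3 - <<'E'
from workcell import bot
for i in range(2):
    s=bot.observe(); print(s["clock"],s["position"],s["force"],s["grip_width"]); bot.grab_frame("side")
E
```

```text
6.9667 [ 0.43677307 -0.13347349  0.07323938] [ 0.18440156 -0.27727274  6.92172236] 0.024312273633661834
7.0167 [ 0.43678198 -0.13348676  0.07324791] [-0.54487318 -1.13687571  6.79753212] 0.024704765975353562
```

>>> servo_tool:
  plan:
    - [0, 0, 3, 0, 1]
    - [0, 0, 6, 0, 1]
    - [0, 0, 9, 0, 1]
    - [0, 0, 9, 0, 1]
    - [0, 0, 9, 0, 1]
    - [0, 0, 9, 0, 1]
    - [0, 0, 9, 0, 1]
    - [0, 0, 9, 0, 1]
    - [0, 0, 9, 0, 1]
    - [0, 0, 9, 0, 1]

```text
clock: 7.9
position: [0.4367, -0.1335, 0.0823]
tool_rot: [3.142, -0.0, 1.41]
force: [1.3, -0.6, 1.9]
grip_width: 0.0242
```

```bash
python3 - <<'E'
from workcell import bot
for i in range(3):
    s=bot.observe(); print(s["clock"],s["position"],s["force"],s["grip_width"]); bot.grab_frame("side")
E
```

```text
7.9 [ 0.43672036 -0.13347053  0.0822501 ] [ 1.29545633 -0.56957618  1.92143203] 0.02423432909933926
7.95 [ 0.43668169 -0.13344225  0.08224183] [ 1.52873431 -0.05863223  1.95184239] 0.023904576406721733
8.0 [ 0.43671804 -0.13346056  0.08226874] [ 0.39917176 -1.35615418  0.79018758] 0.02413525878620629
```

>>> servo_tool:
  plan:
    - [0, 0, 15, 0, 1]
    - [10, 10, 25, 0, 1]
    - [35, 40, 25, 0, 1]
    - [60, 70, 25, 0, 1]
    - [85, 98, 22, 0, 1]
    - [96, 111, 10, 0, 1]
    - [98, 113, -1, 0, 1]
    - [98, 113, -6, 0, 1]
    - [98, 113, -8, 0, 1]
    - [98, 113, -8, 0, 1]

```text
clock: 8.88
position: [0.5338, -0.0212, 0.074]
tool_rot: [-3.14, 0.0, 1.409]
force: [-1.2, 1.3, 1.7]
grip_width: 0.024
```

>>> servo_tool:
  plan:
    - [0, 0, 0, 0, 1]
    - [0, 0, 0, 0, 0.3]
    - [0, 0, 0, 0, -0.2]
    - [0, 0, 0, 0, -0.2]
    - [0, 0, 0, 0, -0.2]
    - [0, 0, 15, 0, -0.2]
    - [0, 0, 45, 0, -0.2]
    - [-5, 10, 80, 0, -0.2]
    - [-15, 35, 105, 0, -0.2]
    - [-25, 65, 105, 0, -0.2]

```text
clock: 9.72
position: [0.5115, 0.0441, 0.1837]
tool_rot: [3.135, -0.001, 1.406]
force: [1.5, 0.4, -0.3]
grip_width: 0.0514
```

```bash
python3 - <<'E'
from workcell import bot
import cv2
s=bot.observe(); print(s["clock"],s["position"],s["force"],s["grip_width"]);im=bot.grab_frame("side")
cv2.imwrite("pics/p2.png",cv2.resize(im[90:290,150:350],None,fx=3,fy=3,interpolation=cv2.INTER_CUBIC)[:600])
E
```

```text
9.7167 [0.51148066 0.04405879 0.18373892] [ 1.46712854  0.37978956 -0.33606001] 0.05135521558484632
```

View pics/p2.png

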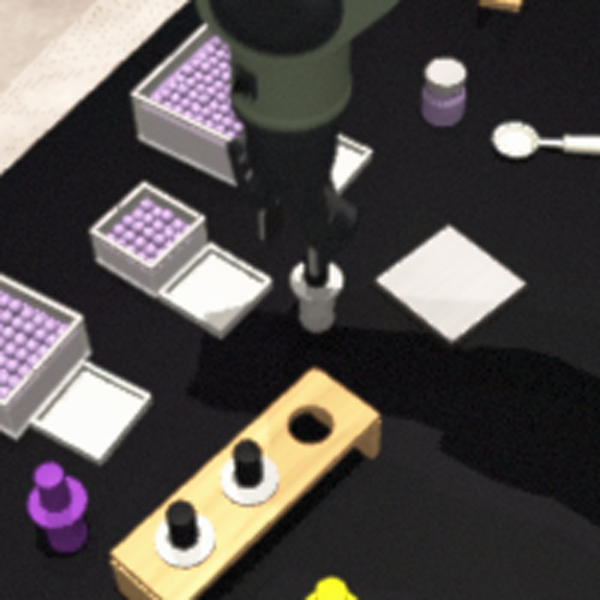

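The soft tamper is standing at about pixel (317,295) in the crop, upright and clear of everything. Next is the middle one.

>>> servo_tool:
  plan:
    - [-13, 38, 0, 0, -0.2]
    - [-26, 76, 0, 0, -0.2]
    - [-38, 114, 0, 0, -0.2]
    - [-48, 144, 0, 0, -0.2]
    - [-53, 158, -8, 0, -0.2]
    - [-54, 162, -25, 0, -0.2]
    - [-54, 162, -50, 0, -0.2]
    - [-54, 162, -75, 0, -0.2]
    - [-54, 162, -89, 0, -0.2]
    - [-54, 162, -93, 0, -0.2]

```text
clock: 10.6
position: [0.4545, 0.206, 0.0841]
tool_rot: [-3.139, 0.002, 1.41]
force: [-0.4, -1.1, 0.3]
grip_width: 0.0515
```

>>> servo_tool:
  plan:
    - [0, 0, 0, 0, -0.2]
    - [0, 0, 0, 0, 0.4]
    - [0, 0, 0, 0, 1]
    - [0, 0, 0, 0, 1]
    - [0, 0, 0, 0, 1]
    - [0, 0, 0, 0, 1]
    - [0, 0, 15, 0, 1]
    - [0, 0, 35, 0, 1]
    - [0, 0, 55, 0, 1]
    - [0, 0, 70, 0, 1]

```text
clock: 11.43
position: [0.4561, 0.2067, 0.1585]
tool_rot: [3.14, -0.001, 1.41]
force: [0.5, -0.7, -1.6]
grip_width: 0.024
```

>>> servo_tool:
  plan:
    - [-1, -20, 8, 0, 1]
    - [-3, -60, 8, 0, 1]
    - [-6, -100, 8, 0, 1]
    - [-8, -140, 8, 0, 1]
    - [-10, -180, 8, 0, 1]
    - [-12, -220, 8, 0, 1]
    - [-14, -260, 0, 0, 1]
    - [-17, -300, -15, 0, 1]
    - [-18, -328, -30, 0, 1]
    - [-19, -340, -45, 0, 1]

```text
clock: 12.27
position: [0.4362, -0.1381, 0.1115]
tool_rot: [3.14, 0.002, 1.405]
force: [-0.2, -0.0, -2.3]
grip_width: 0.0242
```

>>> servo_tool:
  plan:
    - [0, 0, -10, 0, 1]
    - [0, 0, -20, 0, 1]
    - [0, 0, -25, 0, 1]
    - [0, 0, -29, 0, 1]
    - [0, 0, -32, 0, 1]
    - [0, 0, -33, 0, 1]
    - [0, 0, -33, 0, 1]
    - [0, 0, -33, 0, 1]
    - [0, 0, -33, 0, 1]
    - [0, 0, -33, 0, 1]

```text
clock: 13.1
position: [0.4368, -0.1329, 0.0788]
tool_rot: [3.141, -0.0, 1.411]
force: [-2.9, 2.0, 6.2]
grip_width: 0.0241
```

```bash
python3 - <<'E'
from workcell import bot
for i in range(3):
    s=bot.observe(); print(s["clock"],s["position"],s["force"],s["grip_width"]); bot.grab_frame("side")
E
```

```text
13.1 [ 0.43684731 -0.13287477  0.07881509] [-2.87694834  1.9581569   6.17363736] 0.024125664006325796
13.15 [ 0.43684652 -0.13287763  0.07880473] [-2.70574354  2.44848931  6.32209114] 0.024295832626105116
13.2 [ 0.43685265 -0.1328449   0.07880139] [-3.48632344  2.22099226  5.03777377] 0.02444861278887905
```

>>> servo_tool:
  plan:
    - [0, 0, -1, 0, 1]
    - [0, 0, -2, 0, 1]
    - [0, 0, -3, 0, 1]
    - [0, 0, -3, 0, 1]
    - [0, 0, -3, 0, 1]
    - [0, 0, -3, 0, 1]
    - [0, 0, -3, 0, 1]
    - [0, 0, -3, 0, 1]
    - [0, 0, -3, 0, 1]
    - [0, 0, -3, 0, 1]

```text
clock: 14.08
position: [0.4369, -0.1329, 0.0759]
tool_rot: [3.141, -0.0, 1.411]
force: [-3.5, 2.1, 7.3]
grip_width: 0.0239
```

```bash
python3 - <<'E'
from workcell import bot
for i in range(3):
    s=bot.observe(); print(s["clock"],s["position"],s["force"],s["grip_width"]); bot.grab_frame("side")
E
```

```text
14.0833 [ 0.43687269 -0.13285302  0.07585644] [-3.52229559  2.09791474  7.31656405] 0.02393762350564798
14.1333 [ 0.43687374 -0.13286568  0.07586566] [-3.40668081  2.38829571  7.14295423] 0.02433867705475471
14.1833 [ 0.43685842 -0.13283707  0.07586277] [-4.67330674  2.54720951  7.85274262] 0.023951535569657657
```

>>> servo_tool:
  plan:
    - [0, 0, 15, 0, 1]
    - [5, 0, 32, 0, 1]
    - [30, 3, 34, 0, 1]
    - [60, 7, 34, 0, 1]
    - [90, 11, 32, 0, 1]
    - [108, 13, 22, 0, 1]
    - [113, 13, 11, 0, 1]
    - [113, 13, 4, 0, 1]
    - [113, 13, 0, 0, 1]
    - [113, 13, -1, 0, 1]

```text
clock: 15.07
position: [0.5489, -0.1202, 0.0739]
tool_rot: [-3.141, -0.0, 1.41]
force: [-0.5, 1.2, 2.2]
grip_width: 0.0243
```

>>> servo_tool:
  plan:
    - [0, 0, 0, 0, 1]
    - [0, 0, 0, 0, 0.3]
    - [0, 0, 0, 0, -0.2]
    - [0, 0, 0, 0, -0.2]
    - [0, 0, 0, 0, -0.2]
    - [0, 0, 15, 0, -0.2]
    - [0, 0, 45, 0, -0.2]
    - [-5, 15, 80, 0, -0.2]
    - [-10, 50, 105, 0, -0.2]
    - [-15, 90, 105, 0, -0.2]

```text
clock: 15.9
position: [0.5364, -0.0316, 0.1837]
tool_rot: [3.135, 0.0, 1.405]
force: [1.3, 1.1, 0.5]
grip_width: 0.0512
```

>>> servo_tool:
  plan:
    - [-8, 40, 0, 0, -0.2]
    - [-17, 80, 0, 0, -0.2]
    - [-25, 120, 0, 0, -0.2]
    - [-34, 160, 0, 0, -0.2]
    - [-42, 200, 0, 0, -0.2]
    - [-51, 240, 0, 0, -0.2]
    - [-59, 278, 0, 0, -0.2]
    - [-65, 305, -8, 0, -0.2]
    - [-67, 316, -20, 0, -0.2]
    - [-67, 316, -40, 0, -0.2]

```text
clock: 16.73
position: [0.4671, 0.2896, 0.1403]
tool_rot: [3.14, -0.003, 1.414]
force: [0.4, 0.6, -0.0]
grip_width: 0.0514
```

>>> servo_tool:
  plan:
    - [0, 0, -20, 0, -0.2]
    - [0, 0, -40, 0, -0.2]
    - [0, 0, -50, 0, -0.2]
    - [0, 0, -53, 0, -0.2]
    - [0, 0, -53, 0, -0.2]
    - [0, 0, -53, 0, 0.4]
    - [0, 0, -53, 0, 1]
    - [0, 0, -53, 0, 1]
    - [0, 0, -53, 0, 1]
    - [0, 0, -53, 0, 1]

```text
clock: 17.57
position: [0.4683, 0.2858, 0.0876]
tool_rot: [3.14, -0.001, 1.409]
force: [-1.1, -1.2, 7.4]
grip_width: 0.0242
```

>>> servo_tool:
  plan:
    - [0, 0, 15, 0, 1]
    - [0, 0, 35, 0, 1]
    - [0, 0, 55, 0, 1]
    - [0, 0, 72, 0, 1]
    - [-2, -20, 78, 0, 1]
    - [-6, -60, 78, 0, 1]
    - [-9, -100, 78, 0, 1]
    - [-12, -140, 78, 0, 1]
    - [-15, -180, 78, 0, 1]
    - [-17, -220, 78, 0, 1]

```text
clock: 18.4
position: [0.4503, 0.0638, 0.1651]
tool_rot: [3.14, -0.0, 1.41]
force: [1.8, -0.4, -2.1]
grip_width: 0.0241
```

>>> servo_tool:
  plan:
    - [-2, -40, 0, 0, 1]
    - [-5, -80, 0, 0, 1]
    - [-8, -120, -5, 0, 1]
    - [-10, -155, -15, 0, 1]
    - [-13, -185, -30, 0, 1]
    - [-14, -196, -45, 0, 1]
    - [-14, -199, -58, 0, 1]
    - [-14, -199, -66, 0, 1]
    - [-14, -199, -70, 0, 1]
    - [-14, -199, -72, 0, 1]

```text
clock: 19.23
position: [0.4369, -0.1328, 0.0923]
tool_rot: [3.142, -0.0, 1.411]
force: [0.0, 0.1, -0.2]
grip_width: 0.0244
```

>>> servo_tool:
  plan:
    - [0, 0, -1, 0, 1]
    - [0, 0, -3, 0, 1]
    - [0, 0, -5, 0, 1]
    - [0, 0, -7, 0, 1]
    - [0, 0, -8, 0, 1]
    - [0, 0, -8, 0, 1]
    - [0, 0, -8, 0, 1]
    - [0, 0, -8, 0, 1]
    - [0, 0, -8, 0, 1]
    - [0, 0, -8, 0, 1]

```text
clock: 20.07
position: [0.4369, -0.1335, 0.0844]
tool_rot: [3.141, -0.0, 1.41]
force: [1.6, -0.5, 3.5]
grip_width: 0.0242
```

```bash
python3 - <<'E'
from workcell import bot
import cv2
for i in range(2):
    s=bot.observe(); print(s["clock"],s["position"],s["force"],s["grip_width"]); im=bot.grab_frame(["side","scene"][i]); cv2.imwrite(f"pics/p3_{i}.png",im)
E
```

```text
20.0667 [ 0.43689044 -0.13346524  0.08442712] [ 1.59151078 -0.48413819  3.53955091] 0.024192051859664672
20.1167 [ 0.43685117 -0.13347387  0.0843901 ] [1.05828095 1.59379196 2.91904031] 0.024042890758507268
```

View pics/p3_0.png

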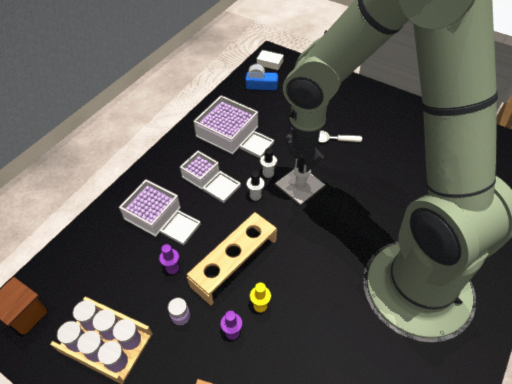

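View pics/p3_1.png

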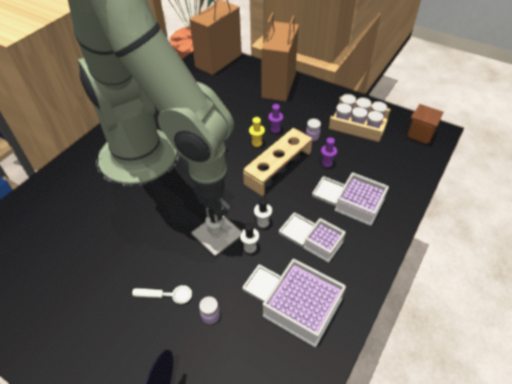

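Two tampers stand upright, at side pixels (268,165) and (255,187). The third is touching the plate, so I'll press it further.

>>> servo_tool:
  plan:
    - [0, 0, -2, 0, 1]
    - [0, 0, -4, 0, 1]
    - [0, 0, -5, 0, 1]
    - [0, 0, -5, 0, 1]
    - [0, 0, -5, 0, 1]
    - [0, 0, -5, 0, 1]
    - [0, 0, -5, 0, 1]
    - [0, 0, -5, 0, 1]
    - [0, 0, -5, 0, 1]
    - [0, 0, -5, 0, 1]

```text
clock: 21.0
position: [0.4369, -0.1335, 0.0794]
tool_rot: [3.141, 0.0, 1.41]
force: [0.1, 0.9, 9.7]
grip_width: 0.0239
```

```bash
python3 - <<'E'
from workcell import bot
for i in range(2):
    s=bot.observe(); print(s["clock"],s["position"],s["force"],s["grip_width"]); bot.grab_frame("side")
E
```

```text
21.0 [ 0.43690611 -0.13351133  0.07944924] [0.14514762 0.85757164 9.66916804] 0.02386972534097814
21.05 [ 0.43690574 -0.13347681  0.07945449] [0.38714136 0.55671375 9.95062541] 0.024446957891291515
```

>>> servo_tool:
  plan:
    - [0, 0, 3, 0, 1]
    - [0, 0, 5, 0, 1]
    - [0, 0, 5, 0, 1]
    - [0, 0, 5, 0, 0.3]
    - [0, 0, 5, 0, -0.2]
    - [0, 0, 5, 0, -0.2]
    - [0, 0, 5, 0, -0.2]
    - [0, 0, 30, 0, -0.2]
    - [0, 0, 65, 0, -0.2]
    - [0, 0, 95, 0, -0.2]

```text
clock: 21.93
position: [0.4362, -0.1331, 0.1754]
tool_rot: [-3.14, -0.001, 1.41]
force: [1.0, 0.7, 0.8]
grip_width: 0.0511
```

>>> servo_tool:
  plan:
    - [10, 11, 5, 0, -0.2]
    - [35, 40, 5, 0, -0.2]
    - [60, 69, 5, 0, -0.2]
    - [85, 98, 0, 0, -0.2]
    - [97, 112, -10, 0, -0.2]
    - [98, 113, -30, 0, -0.2]
    - [98, 113, -60, 0, -0.2]
    - [98, 113, -85, 0, -0.2]
    - [98, 113, -97, 0, -0.2]
    - [98, 113, -100, 0, -0.2]

```text
clock: 22.77
position: [0.5335, -0.0204, 0.0723]
tool_rot: [-3.138, 0.0, 1.41]
force: [0.3, -0.1, 0.3]
grip_width: 0.0512
```

>>> servo_tool:
  plan:
    - [0, 0, 0, 0, -0.2]
    - [0, 0, 0, 0, 0.4]
    - [0, 0, 0, 0, 1]
    - [0, 0, 0, 0, 1]
    - [0, 0, 0, 0, 1]
    - [0, 0, 0, 0, 1]
    - [0, 0, 10, 0, 1]
    - [0, 0, 25, 0, 1]
    - [0, 0, 38, 0, 1]
    - [0, 0, 40, 0, 1]

```text
clock: 23.6
position: [0.5355, -0.0204, 0.1166]
tool_rot: [3.139, -0.0, 1.41]
force: [-0.6, 0.4, -1.6]
grip_width: 0.024
```

```bash
python3 - <<'E'
from workcell import bot
import cv2
for i in range(1):
    s=bot.observe(); print(s["clock"],s["position"],s["force"],s["grip_width"]); im=bot.grab_frame(["side","scene"][i]); cv2.imwrite(f"pics/p4_{i}.png",im)
E
```

```text
23.6 [ 0.53547345 -0.02044729  0.11664101] [-0.62273084  0.40142143 -1.62505824] 0.024047984030886645
```

View pics/p4_0.png

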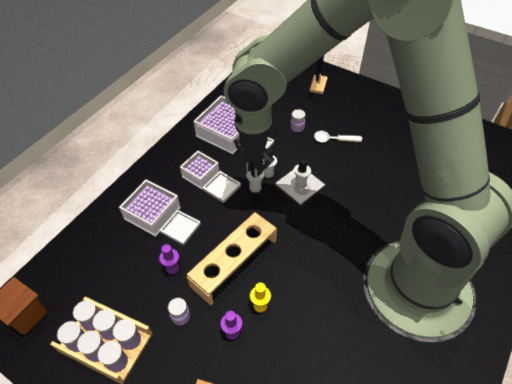

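>>> servo_tool:
  plan:
    - [15, 4, 5, 0, 1]
    - [45, 13, 5, 0, 1]
    - [75, 22, 5, 0, 1]
    - [96, 28, 2, 0, 1]
    - [102, 30, -8, 0, 1]
    - [103, 30, -20, 0, 1]
    - [103, 30, -30, 0, 1]
    - [103, 30, -35, 0, 1]
    - [103, 30, -36, 0, 1]
    - [103, 30, -36, 0, 1]

```text
clock: 24.48
position: [0.6367, 0.0092, 0.078]
tool_rot: [-3.14, 0.001, 1.41]
force: [-2.6, 0.0, 1.8]
grip_width: 0.0241
```

>>> servo_tool:
  plan:
    - [0, 0, 0, 0, 1]
    - [0, 0, 0, 0, 0.3]
    - [0, 0, 0, 0, -0.2]
    - [0, 0, 0, 0, -0.2]
    - [0, 0, 0, 0, -0.2]
    - [0, 0, 15, 0, -0.2]
    - [0, 0, 45, 0, -0.2]
    - [0, 0, 80, 0, -0.2]
    - [-5, -10, 105, 0, -0.2]
    - [-20, -35, 105, 0, -0.2]

```text
clock: 25.32
position: [0.6208, -0.0219, 0.1886]
tool_rot: [3.134, -0.003, 1.414]
force: [2.0, -1.1, -0.1]
grip_width: 0.0513
```

>>> servo_tool:
  plan:
    - [-20, -28, 0, 0, -0.2]
    - [-42, -58, 0, 0, -0.2]
    - [-60, -84, 0, 0, -0.2]
    - [-67, -94, -8, 0, -0.2]
    - [-68, -95, -30, 0, -0.2]
    - [-68, -95, -60, 0, -0.2]
    - [-68, -95, -90, 0, -0.2]
    - [-68, -95, -105, 0, -0.2]
    - [-68, -95, -109, 0, -0.2]
    - [-68, -95, -109, 0, 0.2]

```text
clock: 26.15
position: [0.5494, -0.12, 0.0735]
tool_rot: [-3.14, -0.0, 1.41]
force: [-0.9, -0.0, 1.3]
grip_width: 0.0399
```

>>> servo_tool:
  plan:
    - [0, 0, 0, 0, 1]
    - [0, 0, 0, 0, 1]
    - [0, 0, 0, 0, 1]
    - [0, 0, 0, 0, 1]
    - [0, 0, 15, 0, 1]
    - [0, 0, 45, 0, 1]
    - [0, 0, 80, 0, 1]
    - [0, 0, 110, 0, 1]
    - [0, 0, 125, 0, 1]
    - [0, 0, 126, 0, 1]

```text
clock: 26.98
position: [0.5511, -0.1208, 0.2041]
tool_rot: [3.136, 0.0, 1.409]
force: [1.5, -0.5, -1.2]
grip_width: 0.024
```

```bash
python3 - <<'E'
from workcell import bot
import cv2
for i in range(2):
    s=bot.observe(); print(s["clock"],s["position"],s["force"],s["grip_width"]); im=bot.grab_frame(["side","scene"][i]); cv2.imwrite(f"pics/p5_{i}.png",im)
E
```

```text
26.9833 [ 0.5511279  -0.12075768  0.20410973] [ 1.46318572 -0.47165533 -1.1629703 ] 0.02404557148521566
27.0333 [ 0.55038436 -0.12073264  0.20218949] [ 0.50233046 -0.20222406 -1.53969694] 0.024130615601137984
```

View pics/p5_0.png

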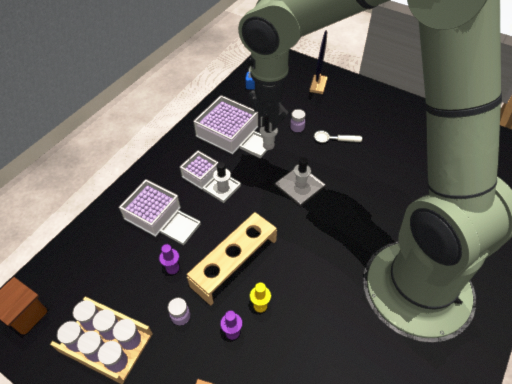

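View pics/p5_1.png

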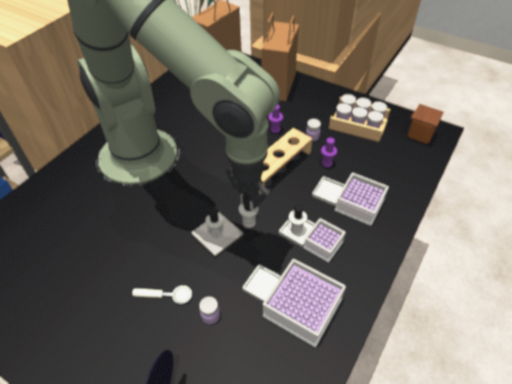

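>>> servo_tool:
  plan:
    - [0, 20, 0, 0, 1]
    - [0, 60, 0, 0, 1]
    - [0, 100, 0, 0, 1]
    - [2, 140, 0, 0, 1]
    - [15, 175, 0, 0, 1]
    - [35, 208, 0, 0, 1]
    - [55, 240, 0, 0, 1]
    - [75, 272, 0, 0, 1]
    - [90, 298, 0, 0, 1]
    - [99, 313, -5, 0, 1]

```text
clock: 27.92
position: [0.649, 0.1965, 0.1939]
tool_rot: [-3.14, -0.001, 1.412]
force: [0.4, -0.7, -1.5]
grip_width: 0.0243
```

>>> servo_tool:
  plan:
    - [2, 4, -10, 0, 1]
    - [2, 4, -35, 0, 1]
    - [2, 4, -60, 0, 1]
    - [2, 4, -85, 0, 1]
    - [2, 4, -103, 0, 1]
    - [2, 4, -112, 0, 1]
    - [2, 4, -116, 0, 1]
    - [2, 4, -117, 0, 1]
    - [2, 4, -117, 0, 1]
    - [2, 4, -117, 0, 0.3]

```text
clock: 28.75
position: [0.6513, 0.1967, 0.0794]
tool_rot: [3.14, -0.001, 1.41]
force: [0.5, 1.0, 0.6]
grip_width: 0.0297
```

>>> servo_tool:
  plan:
    - [0, 0, 0, 0, -0.2]
    - [0, 0, 0, 0, -0.2]
    - [0, 0, 0, 0, -0.2]
    - [0, 0, 15, 0, -0.2]
    - [0, 0, 45, 0, -0.2]
    - [0, 0, 80, 0, -0.2]
    - [-5, -10, 110, 0, -0.2]
    - [-20, -45, 115, 0, -0.2]
    - [-35, -80, 115, 0, -0.2]
    - [-50, -115, 115, 0, -0.2]

```text
clock: 29.58
position: [0.6002, 0.0807, 0.1952]
tool_rot: [3.139, -0.0, 1.411]
force: [1.5, -1.1, -1.4]
grip_width: 0.0513
```

>>> servo_tool:
  plan:
    - [-24, -32, 0, 0, -0.2]
    - [-48, -63, 0, 0, -0.2]
    - [-72, -95, 0, 0, -0.2]
    - [-96, -126, 0, 0, -0.2]
    - [-120, -157, 0, 0, -0.2]
    - [-142, -186, 0, 0, -0.2]
    - [-158, -207, 0, 0, -0.2]
    - [-164, -215, -10, 0, -0.2]
    - [-164, -215, -35, 0, -0.2]
    - [-164, -215, -65, 0, -0.2]

```text
clock: 30.42
position: [0.4377, -0.1348, 0.1299]
tool_rot: [3.137, 0.001, 1.408]
force: [1.2, -0.4, -1.3]
grip_width: 0.0514
```

>>> servo_tool:
  plan:
    - [0, 0, -25, 0, -0.2]
    - [0, 0, -40, 0, -0.2]
    - [0, 0, -44, 0, -0.2]
    - [0, 0, -44, 0, -0.2]
    - [0, 0, -44, 0, 0.4]
    - [0, 0, -44, 0, 1]
    - [0, 0, -44, 0, 1]
    - [0, 0, -44, 0, 1]
    - [0, 0, -44, 0, 1]
    - [0, 0, -34, 0, 1]

```text
clock: 31.25
position: [0.4362, -0.1333, 0.0938]
tool_rot: [-3.14, -0.0, 1.41]
force: [-0.2, -0.1, -1.7]
grip_width: 0.024
```

```bash
python3 - <<'E'
from workcell import bot
import cv2
for i in range(2):
    s=bot.observe(); print(s["clock"],s["position"],s["force"],s["grip_width"]); im=bot.grab_frame(["side","scene"][i]); cv2.imwrite(f"pics/p6_{i}.png",im)
E
```

```text
31.25 [ 0.43615026 -0.13332199  0.09380378] [-0.18455077 -0.12490048 -1.73644501] 0.024015530133144364
31.3 [ 0.43685198 -0.13345646  0.09595908] [ 1.1827693  -1.15115172  0.61780311] 0.024272085561040324
```

View pics/p6_0.png

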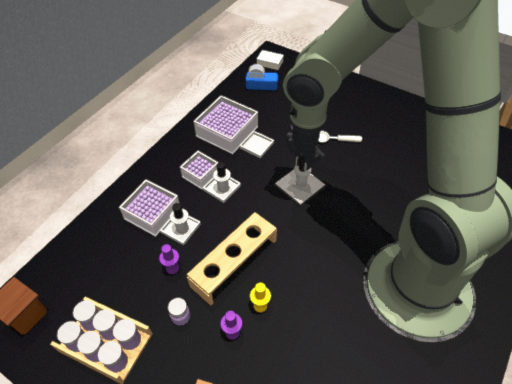

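>>> servo_tool:
  plan:
    - [10, -3, 25, 0, 1]
    - [40, -14, 35, 0, 1]
    - [75, -26, 35, 0, 1]
    - [112, -39, 35, 0, 1]
    - [148, -51, 35, 0, 1]
    - [180, -62, 35, 0, 1]
    - [199, -69, 30, 0, 1]
    - [205, -71, 20, 0, 1]
    - [205, -71, 5, 0, 1]
    - [205, -71, -6, 0, 1]

```text
clock: 32.18
position: [0.641, -0.2043, 0.0867]
tool_rot: [-3.14, -0.0, 1.41]
force: [-0.2, -0.1, -2.0]
grip_width: 0.0242
```

>>> servo_tool:
  plan:
    - [0, 0, -6, 0, 1]
    - [0, 0, -9, 0, 1]
    - [0, 0, -10, 0, 1]
    - [0, 0, -10, 0, 1]
    - [0, 0, -10, 0, 0.3]
    - [0, 0, -10, 0, -0.2]
    - [0, 0, -10, 0, -0.2]
    - [0, 0, 10, 0, -0.2]
    - [0, 0, 40, 0, -0.2]
    - [0, 0, 75, 0, -0.2]

```text
clock: 33.02
position: [0.6409, -0.2043, 0.1632]
tool_rot: [-3.139, -0.0, 1.41]
force: [-0.0, -0.4, 0.0]
grip_width: 0.0513
```

>>> servo_tool:
  plan:
    - [0, 0, 30, 0, -0.2]
    - [-15, 0, 50, 0, -0.2]
    - [-50, 0, 55, 0, -0.2]
    - [-85, 0, 55, 0, -0.2]
    - [-120, 0, 55, 0, -0.2]
    - [-155, 0, 55, 0, -0.2]
    - [-185, 0, 55, 0, -0.2]
    - [-195, 0, 55, 0, -0.2]
    - [-195, 0, 55, 0, -0.2]
    - [-195, 0, 55, 0, -0.2]

```text
clock: 33.85
position: [0.4473, -0.2048, 0.219]
tool_rot: [3.14, 0.001, 1.409]
force: [0.4, 0.0, -0.1]
grip_width: 0.0514
```

```bash
python3 - <<'E'
from workcell import bot
import cv2
for i in range(2):
    s=bot.observe(); print(s["clock"],s["position"],s["force"],s["grip_width"]); im=bot.grab_frame(["side","scene"][i]); cv2.imwrite(f"pics/p7_{i}.png",im)
    x,y,w,h=[(110,85,190,160),(230,160,170,190)][i]
    cv2.imwrite(f"pics/p7c_{i}.png",cv2.resize(im[y:y+h,x:x+w],None,fx=3,fy=3,interpolation=cv2.INTER_CUBIC))
E
```

```text
33.85 [ 0.44731532 -0.20477708  0.21895453] [ 0.42682176  0.01165217 -0.06063268] 0.05136944344608106
33.9 [ 0.44785821 -0.20453097  0.2187309 ] [-0.21470578 -0.31325593  0.65423196] 0.05118307146090534
```

View pics/p7c_0.png

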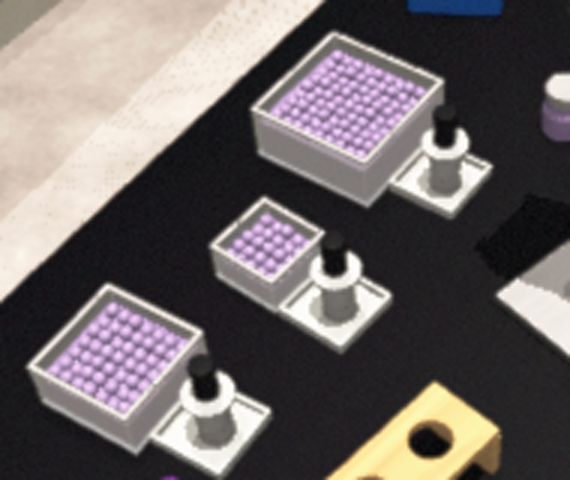

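View pics/p7c_1.png

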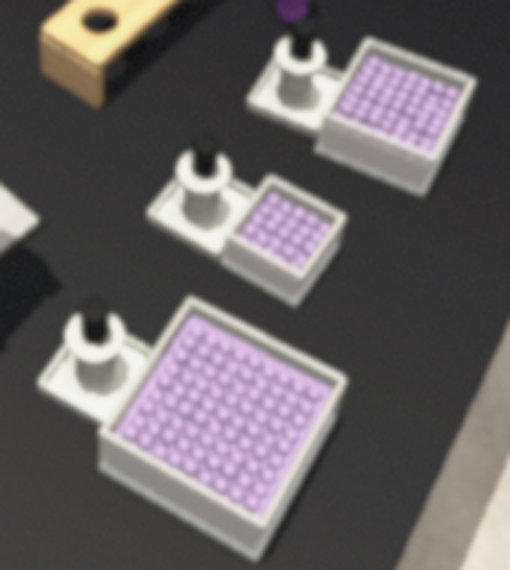

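View pics/p7_1.png

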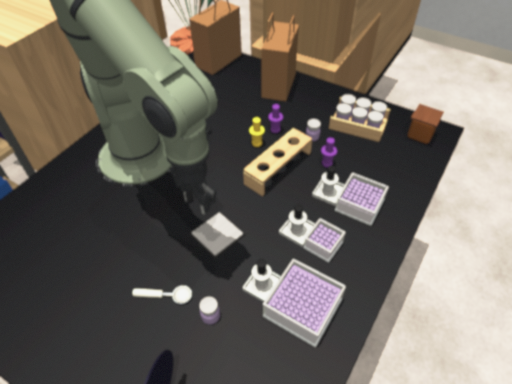

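All three tampers stand upright in their trays, at scene pixels (262,278), (297,222) and (330,183). The scoop at (163,294) and the jars at (209,310) and (314,128) haven't moved.

```bash
python3 - <<'E'
from workcell import bot
print(bot.job_done(), bot.observe()["clock"])
E
```

```text
the job is handed in; nothing more can be done
the job is handed in; nothing more can be done
```

I pressed all three tampers on the test plate and then placed them in order: softest in the small bin's tray, middle in the medium bin's, firmest in the large bin's. I handed the job in at about 34 s of the 72 s allowed.

| Rack hole | Force per mm of press (measured) | Tamper | Tray |
|---|---|---|---|
| Nearest the plate | about 0.3 N | soft | small bin |
| Middle | about 0.6 N | medium | medium bin |
| Farthest from the plate | about 1.3 N | firm | large bin |

- **Ambiguous reading:** the first tamper's deepest press gave about 8.3 N net, above the soft spring's 5.5 N maximum. I took that as the foot reaching its stop. A lighter press about 3 mm in gave about 3 N, which fits only the soft spring.
- **Between pressing and placing:** two tampers stood on the bare table and one on the test plate while I tested the rest.
- **Last checks:** the final side and scene pictures show all three upright inside the right trays, with the jars, the scoop and the purple and yellow look-alikes where they started. The gripper was clear and the force reading was near zero.
- **Disagreements:** the camera estimates of the rack position differed by up to about 7 mm, so I used a value in between, and every grasp held. At the third grasp the wrist read 7.4 N upward, probably a finger touching the flange; it was gone at the next reading.

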